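# Put the coffee-counter things back on their own mats

### The job

The milk carton, the sugar pourer and the coffee tin are standing on each other's mats: put each upright in the middle of its own, the milk on the red mat, the sugar on the yellow one and the coffee on the blue one. To make room, first stand one of them upright in the middle of the free cork mat for the time being. Do not tip or drop any of them, and leave the paper cups, the mug and the bowl where they are.

Things in the scene. Friction and masses are not known exactly. Their poses are not given: they have to be found in the camera images.
- milk: milk carton, white with black patches a white gable top, and a red ridge and red band: square body 54 x 54 mm, upright sides up to 80 mm, ridge up to 102 mm, about 0.3 kg; origin at the centre of its underside, z up, x along the ridge, x and y square to the sides. At the start it stands on one of the wrong coloured mats, turned any way about z
- sugar: sugar pourer: round glass jar full of white sugar, 56 mm diameter (57 mm over a yellow band near its foot), straight up to 78 mm, with a steel and yellow cone top ending in a spout at 98 mm, about 0.3 kg; origin at the centre of its underside, z up. At the start it stands on one of the wrong coloured mats
- coffee: coffee tin: blue round tin with a white band, 58 mm diameter, straight up to 82 mm, blue lid to 90 mm and a small steel knob to 100 mm, about 0.3 kg; origin at the centre of its underside, z up. At the start it stands on one of the wrong coloured mats
- mat_red: red mat, the milk's place: fixed flat round mat, 88 mm diameter, 6 mm thick; origin at the centre of its underside, on the counter (its top is 6 mm above the origin), z up
- mat_yellow: yellow mat, the sugar's place: fixed flat round mat, 88 mm diameter, 6 mm thick; origin at the centre of its underside, on the counter (its top is 6 mm above the origin), z up
- mat_blue: blue mat, the coffee's place: fixed flat round mat, 88 mm diameter, 6 mm thick; origin at the centre of its underside, on the counter (its top is 6 mm above the origin), z up
- mat_cork: brown cork mat with a black rim, empty at the start, the place to park something: fixed flat round mat, 88 mm diameter, 6 mm thick; origin at the centre of its underside, on the counter (its top is 6 mm above the origin), z up
- cups: bystander: a stack of white paper cups, 73 mm diameter, 94 mm high; loose with about 0.15 kg; origin at the centre of its underside, z up
- mug: bystander: blue mug, 76 mm diameter, 85 mm high, its handle standing out about 35 mm along its +y; loose; origin at the centre of its underside
- bowl: bystander: white bowl, 110 mm diameter, 45 mm high; loose; origin at the centre of its underside

How it is judged (in metres and radians):
On the way:
1. one of the three things stands upright on the cork mat, let go and at rest, centred to 25 mm (((horizontal distance between milk and mat_cork below 0.025 m and z of milk in the frame of mat_cork between 0.003 and 0.01 m and angle between milk's own z axis and vertical below 0.1 rad and linear speed of milk below 0.02 m/s and contact force between the fingers and milk below 0.1 N) or (horizontal distance between sugar and mat_cork below 0.025 m and z of sugar in the frame of mat_cork between 0.003 and 0.01 m and angle between sugar's own z axis and vertical below 0.1 rad and linear speed of sugar below 0.02 m/s and contact force between the fingers and sugar below 0.1 N) or (horizontal distance between coffee and mat_cork below 0.025 m and z of coffee in the frame of mat_cork between 0.003 and 0.01 m and angle between coffee's own z axis and vertical below 0.1 rad and linear speed of coffee below 0.02 m/s and contact force between the fingers and coffee below 0.1 N))), for 0.2 s.
At the end, for the whole second after the job is handed in: The milk carton stands on the red mat, the sugar pourer on the yellow mat and the coffee tin on the blue mat, each centred to 15 mm, upright (within 0.1 rad), resting on the mat, let go and at rest (horizontal distance between milk and mat_red below 0.015 m and z of milk in the frame of mat_red between 0.003 and 0.01 m and angle between each of milk, sugar, coffee's own z axis and vertical below 0.1 rad and linear speed of each of milk, sugar, coffee below 0.02 m/s and contact force between the fingers and milk below 0.1 N and horizontal distance between sugar and mat_yellow below 0.015 m and z of sugar in the frame of mat_yellow between 0.003 and 0.01 m and contact force between the fingers and sugar below 0.1 N and horizontal distance between coffee and mat_blue below 0.015 m and z of coffee in the frame of mat_blue between 0.003 and 0.01 m and contact force between the fingers and coffee below 0.1 N); the robot touches nothing.
It fails at once if the milk, the sugar or the coffee is tipped by more than 0.6 rad (angle between any of milk, sugar, coffee's own z axis and vertical above 0.6 rad).
It fails at once if the milk, the sugar or the coffee is dropped (falls free at more than 0.6 m/s) ((linear speed of milk above 0.6 m/s and contact force between each of the arm, the fingers and milk below 0.1 N) or (linear speed of sugar above 0.6 m/s and contact force between each of the arm, the fingers and sugar below 0.1 N) or (linear speed of coffee above 0.6 m/s and contact force between each of the arm, the fingers and coffee below 0.1 N)).
It fails at once if the stack of paper cups is moved by more than 20 mm (distance of cups from where it was at the start of the episode above 0.02 m).
It fails at once if the mug is moved by more than 20 mm (distance of mug from where it was at the start of the episode above 0.02 m).
It fails at once if the bowl is moved by more than 20 mm (distance of bowl from where it was at the start of the episode above 0.02 m).
It also fails if it takes over 102 s, if anything falls off the work surface, if the arm or the gripper's body presses on something with over 40 N, if the wrist force passes 120 N, or if a joint passes its speed limit or range.

### The arm

A 6-joint arm with a two-finger parallel gripper is mounted at the origin on the work surface. World frame = base frame: x ahead of the robot, y to its left, z up, the work surface at z = 0. Lengths are in m, angles in degrees, forces in N, time in s.
With the tool pointing down it reaches from about 0.375 to 0.9 m from the base axis. Payload 3.1 kg.
Tool frame: the origin (TCP) lies on the centre line of the jaws, within the pads' length; the fingertips stand 14 mm ahead of it and the grasp point (between the pads) lies 5 mm behind it (bot.tips_ahead is the distance from the TCP to the fingertips, in m); z points along the fingers, y is the line along which they close (so a half turn about z gives the same grasp; the last joint's range is limited). The gripper opens to 87 mm and grips with 3 to 60 N. Pads are 19 mm wide; open, the fingers measure 117 mm over their backs; the gripper's body (75 mm by 190 mm) begins 51 mm behind the grasp point.
Start: joints at [-87.004, 30.224, 82.088, -0, 67.689, -10.227], TCP at [0.143, -0.608, 0.204] pointing down, gripper open.
Joint ranges: [-176.69, 176.69], [-43.24, 126.21], [12.49, 139.97], [-82, 262], [0, 151.66], [-163.58, 163.58]. Speed limits (degrees/s): [159.86, 159.86, 180, 180, 180, 180].

### API

Orientations are given as a 3x3 rotation matrix whose columns are the frame's x, y, z axes.
In Python, from rig import bot gives the robot as it stands.
- The arm moves only by the tool play_rows, never from a script. Its argument "moves" is a list that holds one entry, the list of rows, each a list of 6 numbers: the shift along the tool's x, y, z in mm, then the turn, a rotation vector about the tool's x, y, z in rad. A call has 1 to 5 rows; each row shifts and turns the commanded pose from where the row before left it, along the tool's axes as they then stand; what a row does not reach is not made up. A row lasts 1/10 s, in which the tool goes at most 50 mm and 8.59 degrees, less where a joint would pass 70% of its speed; a pose out of reach is approached as far as the arm can. A call with a gripper value outside its range is refused whole. "fingers" is the opening, from -1 (shut) to 1 (fully open), set as the call begins (left out, the last holds). The fingers move at their own pace and stop on an object; the grip force is fixed at half the most. Time passes only in rows, so rows that do not move let the fingers close. It gives the time, the measured TCP pose, the force, the opening and the grip force at its end, in the units of the state.
- bot.read_state(): the state, without advancing time (a new reading comes with each control period).
- bot.capture(name): name is "scene" or "top"; returns a dict with "image" (480x640x3 uint8, blue, green, red), "fx", "fy", "cx", "cy" (pixels), "distortion" ([k1, k2, p1, p2, k3] as OpenCV has them; the pictures are not rectified), "R" (3x3) and "t" (3): a world point X has camera coordinates R X + t. Camera axes: x right, y down, z forward; pixel columns grow to the right and rows downward; lengths in m; the calibration is good to about 2 mm. A picture is of the moment at which its call begins. There is no depth.
- bot.hand_in(): hands the job in; it is judged then, once.
Trained networks look in a picture, given as the dict that the camera call returned (one of the last four; its "shot" number tells which), for a name from the list of things; names that differ only in an ending like _2 or _b are one class to them, and where a whole thing is asked for, a point or a joint stands for the part that bears it (a point fixed in the world has none). Each returns a list of dicts, best first, with "confidence" (0 to 1); they miss things now and then, are a little off and sometimes report something else, mostly with a low value. They report only what shows in the picture. A call takes as long as a camera call.
- bot.search_frame(picture, query): "centre" ([column, row] in pixels, amid what is visible of it).
- bot.silhouettes(picture, query): "pixels" (480x640 bool, what is visible of it) and "centre" ([column, row] in pixels, amid what is visible of it).
- bot.pinpoint(picture, query): "centre" ([column, row] in pixels: a listed point, or the origin of a listed thing).
The state is a dict: "time_s": time; "joint_positions": joint angles; "qvel": joint speeds; "tau": joint torques, N m; "position": TCP position; "tcp_rot": TCP orientation; "force": force on the tool from outside, world axes, zero at the start; "moment": the same for the moment, N m; "opening": opening from 0.0 (shut) to 1.0 (fully open); "grasp_force": force on a finger pad.
Only numpy, scipy, OpenCV 4.12 (cv2) and the standard library are available. Lean on these libraries where they do the work, as an engineer would, in place of code of your own. Each camera call takes 0.05 s, during which the arm holds its last target. There are 200 camera calls.

## Working session

There is one attempt and no reset: what is moved stays moved. The work goes in short steps, Python scripts to look and compute and a tool call to move; the robot and the scene stay as the last step left them, time stands still between calls to the robot, and variables do not carry over. Pictures are saved under pics/ and viewed, at most 14 in all, crops included, and the job is handed in when it is done.

Besides the shell and the picture viewer there is one more tool, called after "Request:" as name(argument=value, ...), one argument or row to a line, values as JSON. play_rows: Moves the arm, as the interface text tells. Its arguments: {"type":"object","properties":{"moves":{"type":"array","items":{"type":"array","items":{"type":"array","items":{"type":"number"}}}},"fingers":{"type":"number"}},"required":["moves"]}

```bash
mkdir -p pics; ls
cat > h.py <<'E'
import numpy as np, cv2
from rig import bot
def ray(p,uv):
    K=np.array([[p["fx"],0,p["cx"]],[0,p["fy"],p["cy"]],[0,0,1]])
    n=cv2.undistortPoints(np.array([[uv]],float),K,np.array(p["distortion"],float))[0,0]
    R=np.array(p["R"]);t=np.array(p["t"])
    return -R.T@t, R.T@np.array([n[0],n[1],1])
def at(p,uv,z):
    c,d=ray(p,uv); return c+d*(z-c[2])/d[2]
def tri(a,b):
    (c1,d1),(c2,d2)=a,b
    A=np.array([d1,-d2]).T; s=np.linalg.lstsq(A,c2-c1,rcond=None)[0]
    return (c1+s[0]*d1+c2+s[1]*d2)/2, np.linalg.norm(c1+s[0]*d1-c2-s[1]*d2)
E
python3 - <<'E'
from h import *
P={n:bot.capture(n) for n in("scene","top")}
for n,p in P.items():
    cv2.imwrite(f"pics/{n}0.png",p["image"]); R=np.array(p["R"]); print(n,(-R.T@np.array(p["t"])).round(3),p["fx"])
for q in "milk sugar coffee mat_red mat_yellow mat_blue mat_cork cups mug bowl".split():
    for n,p in P.items():
        z=0.006 if q.startswith("mat") else 0
        for k,f in(("pin",bot.pinpoint),("seg",bot.silhouettes)):
            r=f(p,q)[:2]
            print(q,n,k,[(np.round(e["centre"],1).tolist(),round(e["confidence"],2),at(p,e["centre"],z).round(3)[:2].tolist()) for e in r])
s=bot.read_state();print(s["position"],s["tcp_rot"],s["opening"],s["time_s"])
E
```

```text
pics
scene [ 0.932 -0.578  0.665] 516.9521625008634
top [ 0.471 -0.002  1.004] 510.3106780387467
milk scene pin [([186.4, 323.9], 0.74, [0.469, -0.254]), ([358.3, 218.8], 0.64, [0.584, 0.117])]
milk scene seg [([333.6, 164.7], 0.7, [0.448, 0.253]), ([180.9, 302.0], 0.62, [0.429, -0.224])]
milk top pin [([445.2, 293.0], 0.75, [0.465, -0.248])]
milk top seg [([452.3, 292.1], 0.61, [0.467, -0.263])]
sugar scene pin [([186.9, 323.9], 0.65, [0.47, -0.254]), ([318.9, 296.6], 0.57, [0.623, -0.094])]
sugar scene seg [([318.9, 275.4], 0.9, [0.597, -0.053])]
sugar top pin [([367.7, 214.8], 0.6, [0.617, -0.092]), ([443.7, 293.8], 0.16, [0.463, -0.245])]
sugar top seg [([372.7, 208.0], 0.87, [0.631, -0.102])]
coffee scene pin [([361.3, 223.6], 0.75, [0.596, 0.108])]
coffee scene seg []
coffee top pin [([269.2, 226.9], 0.62, [0.589, 0.103])]
coffee top seg [([264.7, 222.2], 0.66, [0.598, 0.112]), ([431.6, 294.3], 0.62, [0.462, -0.221])]
mat_red scene pin [([358.9, 225.8], 0.96, [0.598, 0.093]), ([360.7, 220.1], 0.54, [0.593, 0.11])]
mat_red scene seg [([359.3, 231.8], 0.8, [0.607, 0.078]), ([317.
[... 1232 characters left out ...]
 0.87, [0.686, -0.32])]
mug scene seg [([267.2, 407.7], 0.57, [0.668, -0.307])]
mug top pin [([479.3, 185.7], 0.98, [0.682, -0.319])]
mug top seg [([488.9, 180.6], 0.66, [0.693, -0.339])]
bowl scene pin [([444.1, 181.5], 0.8, [0.683, 0.318])]
bowl scene seg [([445.6, 167.9], 0.62, [0.667, 0.367])]
bowl top pin [([160.3, 181.0], 0.95, [0.678, 0.328]), ([478.5, 183.3], 0.5, [0.687, -0.317])]
bowl top seg [([156.5, 175.0], 0.62, [0.69, 0.337]), ([372.0, 208.2], 0.18, [0.63, -0.101])]
[ 0.14300514 -0.60838783  0.20445946] [[ 9.73484941e-01  2.28751109e-01  2.25363436e-05]
 [ 2.28751109e-01 -9.73484941e-01  6.30921406e-06]
 [ 2.33820309e-05 -9.86711274e-07 -1.00000000e+00]] 0.9973407861431264 2.1
```

View pics/scene0.png

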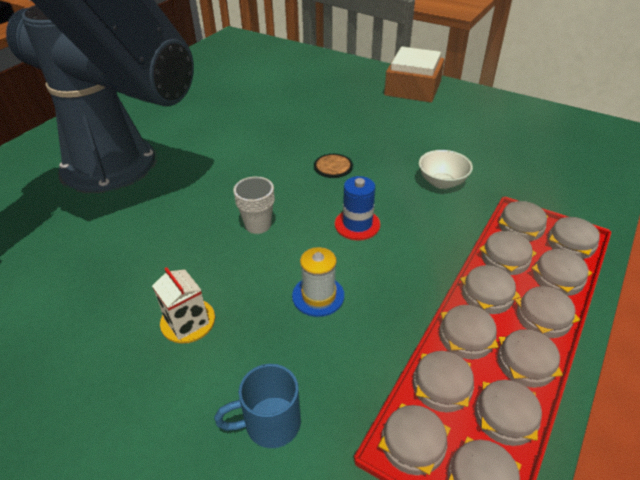

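View pics/top0.png

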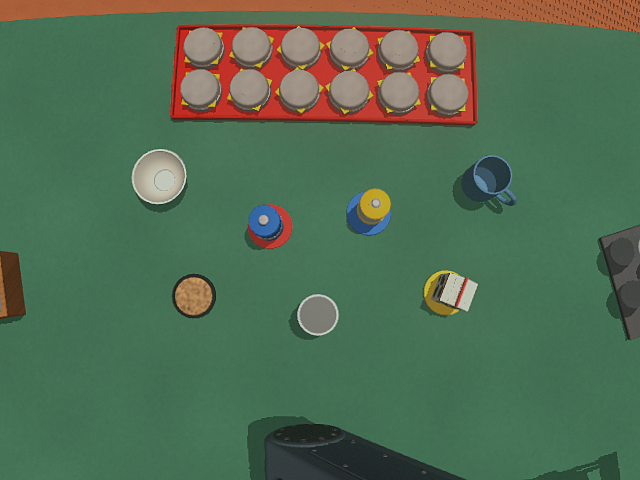

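The milk (465,293 in the top view) is on yellow, the sugar (375,205) on blue and the coffee (264,222) on red. The cork mat (194,296) is free, and the cups are at (318,315). Next I refine the positions with fits.

```bash
cat > m.py <<'E'
from h import *
def rect(p,z,c,h=0.08,s=0.0005):
    """ortho view of plane z around c; rows=x, cols=y"""
    g=np.arange(-h,h,s); X,Y=np.meshgrid(c[0]+g,c[1]+g,indexing="ij")
    pts=np.stack([X,Y,np.full_like(X,z)],-1).reshape(-1,3)
    K=np.array([[p["fx"],0,p["cx"]],[0,p["fy"],p["cy"]],[0,0,1]])
    uv=cv2.projectPoints(pts,cv2.Rodrigues(np.array(p["R"]))[0],np.array(p["t"],float),K,np.array(p["distortion"],float))[0].reshape(*X.shape,2).astype(np.float32)
    return cv2.remap(p["image"],uv[...,0],uv[...,1],cv2.INTER_LINEAR), lambda rc: np.array([c[0]-h+rc[0]*s,c[1]-h+rc[1]*s])
def hsv(im): 
    H=cv2.cvtColor(im,cv2.COLOR_BGR2HSV).astype(int); return H[...,0],H[...,1],H[...,2]
def big(m):
    n,l,st,ce=cv2.connectedComponentsWithStats(m.astype(np.uint8)); 
    return l==1+np.argmax(st[1:,4]) if n>1 else m
def mat(p,name,c):
    im,f=rect(p,0.006,c,0.06); h,s,v=hsv(im)
    m={"red":((h<6)|(h>172))&(s>180)&(v>120),"yellow":(h>18)&(h<32)&(s>180)&(v>130),"blue":(h>100)&(h<125)&(s>150)&(v>90),"cork":~((h>60)&(h<95)&(s>80))|(v<28)}[name]
    m=cv2.morphologyEx(m.astype(np.uint8),cv2.MORPH_OPEN,np.ones((7,7)))
    yy,xx=np.mgrid[:m.shape[0],:m.shape[1]]
    # matched disc: inside minus ring just outside
    R=88; k=np.zeros((221,221),np.float32); cv2.circle(k,(110,110),R+14,-1,1); cv2.circle(k,(110,110),R,1,1); cv2.circle(k,(110,110),R,1,-1)
    d=np.hypot(*np.mgrid[-110:111,-110:111]); k=np.where(d<=R,1,np.where(d<=R+14,-1.5,0)).astype(np.float32)
    sc=cv2.filter2D(m.astype(np.float32),-1,k,borderType=cv2.BORDER_CONSTANT)
    w=np.argwhere(sc>=sc.max()-30).mean(0)
    return f(w).round(4), round(float(sc.max()/(np.pi*R*R)),2), int(m.sum())
E
cat > a.py <<'E'
from m import *
import sys
P={n:bot.capture(n) for n in("top","scene")}
C=dict(red=(.595,.1),yellow=(.468,-.245),blue=(.62,-.095),cork=(.448,.243))
tiles=[]
for n,p in P.items():
    for k,c in C.items(): print(n,k,*mat(p,k,c))
    for q,c,z in(("coffee",C["red"],.106),("sugar",C["blue"],.104),("milk",C["yellow"],.108)):
        im,f=rect(p,z,c,0.05); tiles.append(im)
        if q!="milk":
            h,s,v=hsv(im); m=(s<90)&(v>100)
            m=cv2.morphologyEx(m.astype(np.uint8),cv2.MORPH_OPEN,np.ones((3,3)))
            cc=cv2.connectedComponentsWithStats(m)
            print(n,q,[(f(x[::-1]).round(4).tolist(),int(a)) for x,a in zip(cc[3][1:],cc[2][1:,4]) if a>40])
        else:
            h,s,v=hsv(im); m=((h<8)|(h>170))&(s>120)&(v>80)
            n2,l,st,ce=cv2.connectedComponentsWithStats(m.astype(np.uint8))
            for i in range(1,n2):
                if st[i,4]>60:
                    r=cv2.minAreaRect(np.argwhere(l==i)[:,::1].astype(np.float32)); print(n,"ridge",f(np.array(r[0])).round(4),np.array(r[1])*.5,round(r[2],1),f(cv2.boxPoints(r)[0]).round(3),f(cv2.boxPoints(r)[1]).round(3),f(cv2.boxPoints(r)[2]).round(3))
cv2.imwrite("pics/tiles.png",np.vstack([np.hstack(tiles[:3]),np.hstack(tiles[3:])]))
E
python3 a.py
```

```text
top red [0.5887 0.1004] 0.29 7029
top yellow [ 0.4587 -0.2404] 0.2 4851
top blue [ 0.6197 -0.0929] 0.39 9518
top cork [0.449  0.2475] 0.99 24149
top coffee [([0.5802, 0.0507], 97), ([0.5894, 0.1027], 1054)]
top sugar [([0.6237, -0.0964], 995)]
top ridge [ 0.4679 -0.2501] [ 5.12970829 55.67092514] 69.1 [ 0.441 -0.243] [ 0.493 -0.262] [ 0.495 -0.258]
scene red [0.592  0.0965] 0.42 10351
scene yellow [ 0.469  -0.2505] 0.29 7034
scene blue [ 0.6225 -0.0975] 0.37 9598
scene cork [0.4503 0.2452] 0.94 23993
scene coffee [([0.5926, 0.0974], 1510)]
scene sugar [([0.6529, -0.134], 3156), ([0.6271, -0.102], 919)]
scene ridge [ 0.4731 -0.2553] [ 5.63597107 64.04186249] 69.0 [ 0.442 -0.246] [ 0.502 -0.269] [ 0.504 -0.264]
scene ridge [ 0.5129 -0.279 ] [35.93357468  4.41637468] 68.5 [ 0.504 -0.295] [ 0.508 -0.297] [ 0.522 -0.263]
```

View pics/tiles.png

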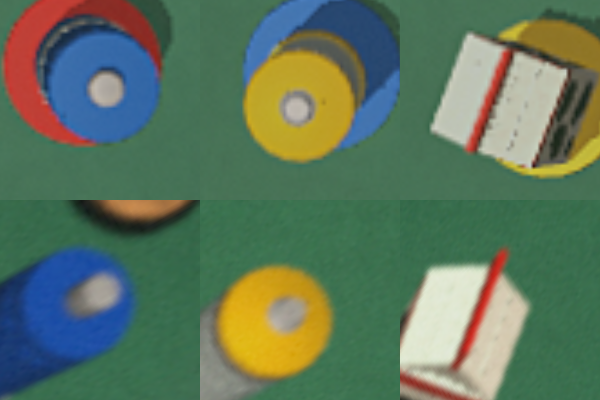

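Mats and objects are consistent: coffee ≈ (0.590, 0.102), sugar ≈ (0.624, -0.098), milk ≈ (0.469, -0.251) with its ridge at -20°, and cork (0.4497, 0.246). I go to the coffee first.

Request:
play_rows(
  moves=[
    [[33.2, -32.7, 0, 0, 0, 0], [33.2, -32.7, 0, 0, 0, 0], [33.2, -32.7, 0, 0, 0, 0], [33.2, -32.7, 0, 0, 0, 0], [33.2, -32.7, 0, 0, 0, 0]],
  ],
  fingers=1,
)

```text
time_s: 2.7
position: [0.2679, -0.4098, 0.2046]
tcp_rot: [[0.974, 0.228, 0.0], [0.228, -0.974, -0.0], [0.0, 0.001, -1.0]]
force: [1.0, -0.6, 1.5]
opening: 1.002
grasp_force: 0.0
```

Request:
play_rows(
  moves=[
    [[33.2, -32.7, 0, 0, 0, 0], [33.2, -32.7, 0, 0, 0, 0], [33.2, -32.7, 0, 0, 0, 0], [33.2, -32.7, 0, 0, 0, 0], [33.2, -32.7, 0, 0, 0, 0]],
  ],
)

```text
time_s: 3.2
position: [0.3923, -0.2127, 0.2048]
tcp_rot: [[0.974, 0.228, 0.001], [0.228, -0.974, -0.001], [0.001, 0.001, -1.0]]
force: [0.5, -1.2, 0.2]
opening: 0.999
grasp_force: 0.0
```

Request:
play_rows(
  moves=[
    [[33.2, -32.7, 0, 0, 0, 0], [33.2, -32.7, 0, 0, 0, 0], [33.2, -32.7, 0, 0, 0, 0], [33.2, -32.7, 0, 0, 0, 0], [33.2, -32.7, 0, 0, 0, 0]],
  ],
)

```text
time_s: 3.7
position: [0.5165, -0.0152, 0.2047]
tcp_rot: [[0.973, 0.229, 0.001], [0.229, -0.973, -0.0], [0.001, 0.0, -1.0]]
force: [0.3, -0.2, 0.1]
opening: 0.997
grasp_force: 0.0
```

Request:
play_rows(
  moves=[
    [[33.2, -32.7, 0, 0, 0, 0], [33.2, -32.7, 0, 0, 0, 0], [33.2, -32.7, 0, 0, 0, 0], [0, 0, 0, 0, 0, 0], [0, 0, 0, 0, 0, 0]],
  ],
)

```text
time_s: 4.2
position: [0.59, 0.1022, 0.2041]
tcp_rot: [[0.973, 0.231, -0.001], [0.231, -0.973, -0.0], [-0.001, 0.0, -1.0]]
force: [0.1, -0.6, -0.8]
opening: 1.002
grasp_force: 0.0
```

```bash
cat > go.py <<'E'
from rig import bot; import numpy as np, sys
a=[float(x) for x in sys.argv[1:]]
s=bot.read_state(); R=np.array(s["tcp_rot"]); p=np.array(s["position"])
print("t",s["time_s"],"pos",p.round(4),"yaw",np.degrees(np.arctan2(R[1,0],R[0,0])).round(1),"tilt",R[2].round(4),"open",round(s["opening"],3),s["grasp_force"],np.round(s["force"],1))
if a: print("tool mm",(R.T@(np.array(a[:3])-p)*1000).round(1))
E
python3 go.py .590 .102 .064
```

```text
t 4.2 pos [0.59   0.1022 0.2041] yaw 13.4 tilt [-9.e-04  3.e-04 -1.e+00] open 1.002 0.0 [ 0.1 -0.6 -0.8]
tool mm [1.000e-01 2.000e-01 1.401e+02]
```

Request:
play_rows(
  moves=[
    [[0, 0, 35, 0, 0, 0], [0, 0, 35, 0, 0, 0], [0, 0, 35, 0, 0, 0], [0, 0, 25, 0, 0, 0], [0, 0, 10, 0, 0, 0]],
  ],
)

```text
time_s: 4.7
position: [0.5873, 0.0996, 0.062]
tcp_rot: [[0.974, 0.227, -0.006], [0.227, -0.974, -0.0], [-0.006, -0.001, -1.0]]
force: [-0.3, -0.1, 0.4]
opening: 1.004
grasp_force: 0.0
```

Request:
play_rows(
  moves=[
    [[0, 0, 0, 0, 0, 0], [0, 0, 0, 0, 0, 0], [0, 0, 0, 0, 0, 0], [0, 0, 0, 0, 0, 0], [0, 0, 0, 0, 0, 0]],
  ],
  fingers=-1,
)

```text
time_s: 5.2
position: [0.5908, 0.1017, 0.0657]
tcp_rot: [[0.974, 0.229, 0.002], [0.229, -0.974, 0.001], [0.002, -0.0, -1.0]]
force: [-0.4, 0.4, 4.4]
opening: 0.65
grasp_force: 30.0
```

Request:
play_rows(
  moves=[
    [[0, 0, 0, 0, 0, 0], [0, 0, 0, 0, 0, 0], [0, 0, 0, 0, 0, 0]],
  ],
)

```text
time_s: 5.5
position: [0.591, 0.1017, 0.0657]
tcp_rot: [[0.973, 0.229, 0.002], [0.229, -0.973, 0.0], [0.002, 0.0, -1.0]]
force: [-1.1, 1.7, 5.7]
opening: 0.652
grasp_force: 30.0
```

Request:
play_rows(
  moves=[
    [[0, 0, -10, 0, 0, 0], [0, 0, -25, 0, 0, 0], [0, 0, -25, 0, 0, 0], [-10, -15, 0, 0, 0, 0], [-17, -29, 0, 0, 0, 0]],
  ],
)

```text
time_s: 6.0
position: [0.5545, 0.1374, 0.1246]
tcp_rot: [[0.974, 0.226, 0.003], [0.226, -0.974, -0.0], [0.003, 0.001, -1.0]]
force: [0.0, 0.5, -3.2]
opening: 0.652
grasp_force: 30.0
```

Request:
play_rows(
  moves=[
    [[-20, -33, 0, 0, 0, 0], [-20, -33, 0, 0, 0, 0], [-20, -33, 0, 0, 0, 0], [-12, -20, 0, 0, 0, 0], [-5, -9, 0, 0, 0, 0]],
  ],
)

```text
time_s: 6.5
position: [0.4446, 0.2461, 0.1232]
tcp_rot: [[0.973, 0.232, -0.006], [0.232, -0.973, -0.001], [-0.006, -0.0, -1.0]]
force: [-0.1, -0.8, -3.3]
opening: 0.651
grasp_force: 30.0
```

Request:
play_rows(
  moves=[
    [[0, 0, 0, 0, 0, 0], [0, 0, 0, 0, 0, 0], [0, 0, 0, 0, 0, 0]],
  ],
)

```text
time_s: 6.8
position: [0.4507, 0.2443, 0.1243]
tcp_rot: [[0.974, 0.228, 0.001], [0.228, -0.974, -0.0], [0.001, 0.0, -1.0]]
force: [-0.3, -0.9, -3.2]
opening: 0.649
grasp_force: 30.0
```

```bash
python3 go.py .4497 .2463 .065
python3 - <<'E'
from m import *
t=bot.capture("top");s=bot.capture("scene")
for k,c in(("red",(.592,.1)),): print(mat(t,k,c),mat(s,k,c))
cv2.imwrite("pics/b.png",np.hstack([t["image"][120:380,120:400],s["image"][120:380,220:500]]))
E
```

```text
t 6.8 pos [0.4507 0.2443 0.1243] yaw 13.2 tilt [ 9.e-04  3.e-04 -1.e+00] open 0.649 29.97587851714343 [-0.3 -0.9 -3.2]
tool mm [-0.6 -2.2 59.3]
(array([0.5891, 0.1013]), 0.95, 23039) (array([0.5912, 0.0977]), 0.96, 24616)
```

View pics/b.png

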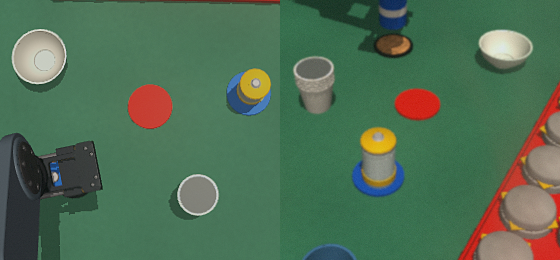

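The coffee is held above the cork, and the red mat is now free at (0.590, 0.0995). I lower and release.

Request:
play_rows(
  moves=[
    [[0, -2, 25, 0, 0, 0], [0, 0, 20, 0, 0, 0], [0, 0, 9, 0, 0, 0], [0, 0, 4, 0, 0, 0], [0, 0, 1, 0, 0, 0]],
  ],
)

```text
time_s: 7.4
position: [0.4497, 0.2466, 0.0658]
tcp_rot: [[0.974, 0.228, 0.0], [0.228, -0.974, -0.0], [0.0, 0.0, -1.0]]
force: [-0.8, -0.9, 1.9]
opening: 0.654
grasp_force: 30.0
```

Request:
play_rows(
  moves=[
    [[0, 0, 0, 0, 0, 0], [0, 0, 0, 0, 0, 0], [0, 0, 0, 0, 0, 0]],
  ],
)

```text
time_s: 7.7
position: [0.4495, 0.2471, 0.0659]
tcp_rot: [[0.973, 0.229, 0.001], [0.229, -0.973, 0.0], [0.001, -0.0, -1.0]]
force: [-0.2, -0.8, -2.2]
opening: 0.653
grasp_force: 30.0
```

Request:
play_rows(
  moves=[
    [[0, 0, 0, 0, 0, 0], [0, 0, 0, 0, 0, 0], [0, 0, 0, 0, 0, 0], [0, 0, 0, 0, 0, 0], [0, 0, 0, 0, 0, 0]],
  ],
  fingers=1,
)

```text
time_s: 8.2
position: [0.4492, 0.2469, 0.0656]
tcp_rot: [[0.973, 0.229, 0.0], [0.229, -0.973, 0.0], [0.0, -0.0, -1.0]]
force: [-0.5, -0.0, 0.6]
opening: 0.971
grasp_force: 0.0
```

Request:
play_rows(
  moves=[
    [[0, 0, -20, 0, 0, 0], [0, 0, -30, 0, 0, 0], [0, 0, -35, 0, 0, 0], [0, 0, -35, 0, 0, 0], [0, 0, -10, 0, 0, 0]],
  ],
)

```text
time_s: 8.7
position: [0.4513, 0.2476, 0.1991]
tcp_rot: [[0.973, 0.229, 0.007], [0.229, -0.973, 0.002], [0.007, -0.0, -1.0]]
force: [0.7, 1.3, -0.2]
opening: 1.001
grasp_force: 0.0
```

```bash
python3 go.py .469 -.251 .2
```

```text
t 8.7 pos [0.4513 0.2476 0.1991] yaw 13.2 tilt [ 7.5e-03 -4.0e-04 -1.0e+00] open 1.001 0.0 [ 0.7  1.3 -0.2]
tool mm [-96.9 489.4  -1.9]
```

Request:
play_rows(
  moves=[
    [[-8.8, 44.5, 0, 0, 0, 0], [-8.8, 44.5, 0, 0, 0, 0], [-8.8, 44.5, 0, 0, 0, 0], [-8.8, 44.5, 0, 0, 0, 0], [-8.8, 44.5, 0, 0, 0, 0]],
  ],
)

```text
time_s: 9.2
position: [0.4563, 0.0187, 0.1948]
tcp_rot: [[0.973, 0.229, -0.001], [0.229, -0.973, 0.0], [-0.001, -0.001, -1.0]]
force: [0.8, 0.2, 0.1]
opening: 0.998
grasp_force: 0.0
```

Request:
play_rows(
  moves=[
    [[-8.8, 44.5, 0, 0, 0, 0], [-8.8, 44.5, 0, 0, 0, 0], [-8.8, 44.5, 0, 0, 0, 0], [-8.8, 44.5, 0, 0, 0, 0], [-8.8, 44.5, 0, 0, 0, 0]],
  ],
)

```text
time_s: 9.7
position: [0.4644, -0.208, 0.1946]
tcp_rot: [[0.974, 0.228, -0.001], [0.228, -0.974, 0.001], [-0.001, -0.001, -1.0]]
force: [0.5, 1.2, 0.5]
opening: 1.0
grasp_force: 0.0
```

Request:
play_rows(
  moves=[
    [[-8.8, 44.5, 0, 0, 0, 0], [0, 0, 0, 0, 0, 0.149], [0, 0, 0, 0, 0, 0.149], [0, 0, 0, 0, 0, 0.149], [0, 0, 0, 0, 0, 0.148]],
  ],
)

```text
time_s: 10.2
position: [0.4661, -0.2516, 0.1943]
tcp_rot: [[0.932, -0.363, -0.002], [-0.363, -0.932, 0.001], [-0.002, -0.001, -1.0]]
force: [0.2, 0.0, 0.1]
opening: 0.998
grasp_force: 0.0
```

Request:
play_rows(
  moves=[
    [[0, 0, 0, 0, 0, 0], [0, 0, 0, 0, 0, 0]],
  ],
)

```text
time_s: 10.4
position: [0.4664, -0.2514, 0.1948]
tcp_rot: [[0.936, -0.353, -0.001], [-0.353, -0.936, 0.001], [-0.001, -0.0, -1.0]]
force: [0.1, -0.7, 0.0]
opening: 1.003
grasp_force: 0.0
```

```bash
python3 go.py .469 -.251 .064;  python3 - <<'E'
from m import *
t=bot.capture("top");s=bot.capture("scene")
for n,p in(("t",t),("s",s)):
    for q,c,z in(("coffee",(.45,.246),.106),):
        im,f=rect(p,z,c,0.05); h,sa,v=hsv(im); m=((sa<90)&(v>100)).astype(np.uint8); cc=cv2.connectedComponentsWithStats(m)
        print(n,[(f(x[::-1]).round(4).tolist(),int(a)) for x,a in zip(cc[3][1:],cc[2][1:,4]) if a>100])
cv2.imwrite("pics/c.png",np.hstack([t["image"][220:380,150:500],s["image"][220:380,80:430]]))
E
```

```text
t 10.4 pos [ 0.4664 -0.2514  0.1948] yaw -20.7 tilt [-1.4e-03 -5.0e-04 -1.0e+00] open 1.003 0.0 [ 0.1 -0.7  0. ]
tool mm [  2.5  -1.3 130.8]
t [([0.4572, 0.212], 951), ([0.4479, 0.2477], 1098)]
s [([0.4516, 0.2413], 1766)]
```

View pics/c.png

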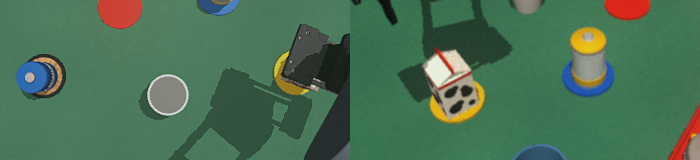

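The coffee stands on the cork at (0.448, 0.247). The gripper is aligned over the milk.

Request:
play_rows(
  moves=[
    [[2, -2, 35, 0, 0, 0], [0, 0, 35, 0, 0, 0], [0, 0, 30, 0, 0, 0], [0, 0, 20, 0, 0, 0], [0, 0, 11, 0, 0, 0]],
  ],
)

```text
time_s: 11.0
position: [0.4685, -0.2498, 0.0626]
tcp_rot: [[0.935, -0.355, -0.002], [-0.355, -0.935, 0.002], [-0.003, -0.001, -1.0]]
force: [-0.2, 0.1, 0.5]
opening: 0.999
grasp_force: 0.0
```

Request:
play_rows(
  moves=[
    [[0, 0, 0, 0, 0, 0], [0, 0, 0, 0, 0, 0]],
  ],
)

```text
time_s: 11.2
position: [0.4699, -0.251, 0.065]
tcp_rot: [[0.935, -0.356, 0.001], [-0.356, -0.935, -0.001], [0.001, 0.0, -1.0]]
force: [1.1, -0.3, 0.7]
opening: 1.001
grasp_force: 0.0
```

Request:
play_rows(
  moves=[
    [[0, 0, 0, 0, 0, 0], [0, 0, 0, 0, 0, 0], [0, 0, 0, 0, 0, 0], [0, 0, 0, 0, 0, 0], [0, 0, 0, 0, 0, 0]],
  ],
  fingers=-1,
)

```text
time_s: 11.7
position: [0.4695, -0.2507, 0.0647]
tcp_rot: [[0.934, -0.356, 0.0], [-0.356, -0.934, -0.0], [0.001, 0.0, -1.0]]
force: [-1.4, -3.2, 0.8]
opening: 0.631
grasp_force: 0.9
```

Request:
play_rows(
  moves=[
    [[0, 0, 0, 0, 0, 0], [0, 0, 0, 0, 0, 0], [0, 0, 0, 0, 0, 0]],
  ],
)

```text
time_s: 12.0
position: [0.4695, -0.2509, 0.0647]
tcp_rot: [[0.934, -0.356, 0.0], [-0.356, -0.934, -0.0], [0.0, 0.0, -1.0]]
force: [-0.4, -0.3, 2.6]
opening: 0.611
grasp_force: 30.0
```

```bash
python3 go.py .590 .0995 .064
```

```text
t 12.0 pos [ 0.4695 -0.2509  0.0647] yaw -20.9 tilt [ 4.e-04  4.e-04 -1.e+00] open 0.611 30.001493096351624 [-0.4 -0.3  2.6]
tool mm [ -12.1 -370.4    0.5]
```

Request:
play_rows(
  moves=[
    [[0, 0, -10, 0, 0, 0], [0, 0, -35, 0, 0, 0], [0, 0, -40, 0, 0, 0], [0, 0, -35, 0, 0, 0], [0, -20, 0, 0, 0, 0]],
  ],
)

```text
time_s: 12.5
position: [0.4795, -0.2356, 0.1896]
tcp_rot: [[0.934, -0.358, 0.009], [-0.358, -0.934, -0.008], [0.012, 0.004, -1.0]]
force: [0.8, -0.9, -2.3]
opening: 0.613
grasp_force: 30.0
```

Request:
play_rows(
  moves=[
    [[-1, -35, 0, 0, 0, 0], [-2, -45, 0, 0, 0, 0], [-2, -45, 0, 0, 0, 0], [-2, -45, 0, 0, 0, 0], [-2, -45, 0, 0, 0, 0]],
  ],
)

```text
time_s: 13.0
position: [0.5441, -0.0257, 0.1843]
tcp_rot: [[0.934, -0.356, -0.002], [-0.356, -0.934, 0.001], [-0.002, -0.0, -1.0]]
force: [1.3, -0.4, -2.8]
opening: 0.609
grasp_force: 30.0
```

Request:
play_rows(
  moves=[
    [[-1, -45, 0, 0, 0, 0], [-1, -45, 0, 0, 0, 0], [-1, -30, 0, 0, 0, 0], [0, -15, 0, 0, 0, 0], [0, 0, 0, 0, 0, 0]],
  ],
)

```text
time_s: 13.5
position: [0.5897, 0.1012, 0.1841]
tcp_rot: [[0.935, -0.353, -0.001], [-0.353, -0.935, 0.0], [-0.001, 0.0, -1.0]]
force: [-0.5, -0.2, -2.8]
opening: 0.612
grasp_force: 30.0
```

Request:
play_rows(
  moves=[
    [[0, 0, 0, 0, 0, 0], [0, 0, 0, 0, 0, 0], [0, 0, 0, 0, 0, 0]],
  ],
)

```text
time_s: 13.8
position: [0.5896, 0.0978, 0.1844]
tcp_rot: [[0.934, -0.358, -0.001], [-0.358, -0.934, -0.0], [-0.001, 0.001, -1.0]]
force: [-0.2, -0.5, -3.4]
opening: 0.609
grasp_force: 30.0
```

```bash
python3 go.py .590 .0995 .064;  python3 - <<'E'
from m import *
t=bot.capture("top");s=bot.capture("scene")
for n,p in(("t",t),("s",s)): print(mat(p,"yellow",(.468,-.246)))
cv2.imwrite("pics/d.png",np.hstack([t["image"][150:350,200:500],s["image"][120:320,230:530]]))
E
```

```text
t 13.8 pos [0.5896 0.0978 0.1844] yaw -21.0 tilt [-6.e-04  6.e-04 -1.e+00] open 0.609 29.99325156211853 [-0.2 -0.5 -3.4]
tool mm [-1.000e-01 -1.800e+00  1.204e+02]
(array([ 0.4532, -0.2614]), 0.18, 4259)
(array([ 0.468 , -0.2498]), 0.96, 24757)
```

View pics/d.png

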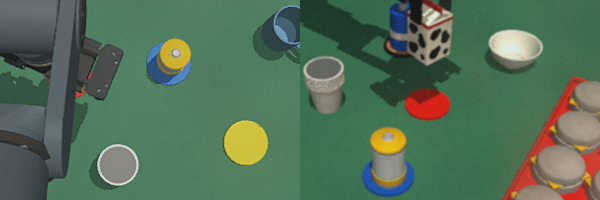

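The milk is held upright over red. I lower and release.

Request:
play_rows(
  moves=[
    [[0, -2, 25, 0, 0, 0], [0, 0, 35, 0, 0, 0], [0, 0, 30, 0, 0, 0], [0, 0, 15, 0, 0, 0], [0, 0, 8, 0, 0, 0]],
  ],
)

```text
time_s: 14.4
position: [0.5896, 0.1007, 0.0697]
tcp_rot: [[0.934, -0.357, -0.003], [-0.357, -0.934, -0.0], [-0.003, 0.001, -1.0]]
force: [-0.5, 1.5, -3.5]
opening: 0.608
grasp_force: 30.0
```

Request:
play_rows(
  moves=[
    [[0, 0, 4, 0, 0, 0], [0, 0, 2.5, 0, 0, 0], [0, 0, 0, 0, 0, 0], [0, 0, 0, 0, 0, 0]],
  ],
)

```text
time_s: 14.8
position: [0.5914, 0.1013, 0.0659]
tcp_rot: [[0.934, -0.356, 0.002], [-0.356, -0.934, -0.0], [0.002, -0.001, -1.0]]
force: [-0.1, 0.6, -3.1]
opening: 0.608
grasp_force: 30.0
```

Request:
play_rows(
  moves=[
    [[0, 0, 0, 0, 0, 0], [0, 0, 0, 0, 0, 0], [0, 0, 0, 0, 0, 0], [0, 0, 0, 0, 0, 0], [0, 0, 0, 0, 0, 0]],
  ],
  fingers=1,
)

```text
time_s: 15.3
position: [0.5909, 0.1013, 0.0652]
tcp_rot: [[0.934, -0.356, 0.001], [-0.356, -0.934, -0.0], [0.001, -0.0, -1.0]]
force: [-0.2, -0.3, -0.4]
opening: 0.963
grasp_force: 0.0
```

Request:
play_rows(
  moves=[
    [[0, 0, -20, 0, 0, 0], [0, 0, -30, 0, 0, 0], [0, 0, -35, 0, 0, 0], [0, 0, -35, 0, 0, 0], [0, 0, -10, 0, 0, 0]],
  ],
)

```text
time_s: 15.8
position: [0.5933, 0.1013, 0.1991]
tcp_rot: [[0.934, -0.356, 0.008], [-0.356, -0.934, -0.0], [0.008, -0.003, -1.0]]
force: [1.1, 0.7, 0.5]
opening: 0.997
grasp_force: 0.0
```

```bash
python3 go.py .6235 -.097 .2
```

```text
t 15.8 pos [0.5933 0.1013 0.1991] yaw -20.9 tilt [ 0.0076 -0.0028 -1.    ] open 0.997 0.0 [1.1 0.7 0.5]
tool mm [ 98.8 174.6  -0.6]
```

Request:
play_rows(
  moves=[
    [[20.2, 35, 0, 0, 0, 0], [20.2, 35, 0, 0, 0, 0], [20.2, 35, 0, 0, 0, 0], [20.2, 35, 0, 0, 0, 0], [20.2, 35, 0, 0, 0, 0]],
  ],
)

```text
time_s: 16.3
position: [0.6222, -0.0995, 0.1939]
tcp_rot: [[0.934, -0.356, -0.002], [-0.356, -0.934, 0.001], [-0.002, -0.0, -1.0]]
force: [0.7, 0.6, 0.3]
opening: 1.0
grasp_force: 0.0
```

Request:
play_rows(
  moves=[
    [[0, 0, 0, 0, 0, 0], [0, 0, 0, 0, 0, 0], [0, 0, 0, 0, 0, 0]],
  ],
)

```text
time_s: 16.6
position: [0.6219, -0.0971, 0.1941]
tcp_rot: [[0.935, -0.356, -0.002], [-0.356, -0.935, 0.001], [-0.002, -0.0, -1.0]]
force: [-0.5, 0.3, 0.1]
opening: 1.001
grasp_force: 0.0
```

```bash
python3 go.py .6245 -.0966 .0645;  python3 - <<'E'
from m import *
t=bot.capture("top");s=bot.capture("scene")
im,f=rect(t,.006,(.467,-.248),.06); h,sa,v=hsv(im); print(h[120,120],sa[120,120],v[120,120])
m=((h>18)&(h<35)&(sa>120)).astype(np.uint8); print(cv2.minEnclosingCircle(np.argwhere(big(m)).astype(np.float32)),big(m).sum()); print(f(np.argwhere(big(m)).mean(0)))
for n,p in(("t",t),("s",s)):
    im,f=rect(p,.108,(.59,.1),.05); h,sa,v=hsv(im); m=big(((h<8)|(h>170))&(sa>120)&(v>80)); r=cv2.minAreaRect(np.argwhere(m).astype(np.float32)); print(n,f(r[0]),np.array(r[1])*.5,r[2])
cv2.imwrite("pics/e.png",np.hstack([t["image"][150:350,200:500],s["image"][120:320,230:530]]))
E
```

```text
t 16.6 pos [ 0.6219 -0.0971  0.1941] yaw -20.8 tilt [-2.2e-03 -4.0e-04 -1.0e+00] open 1.001 0.0 [-0.5  0.3  0.1]
tool mm [  2.6  -1.3 129.6]
102 45 96
((115.79499053955078, 117.65375518798828), 88.32428741455078) 11590
[ 0.45567166 -0.26365846]
t [0.57382275 0.08502214] [65.21403503 78.24488831] 55.08816909790039
s [0.59320288 0.09451844] [11.55955601 64.7416153 ] 68.62937927246094
```

View pics/e.png

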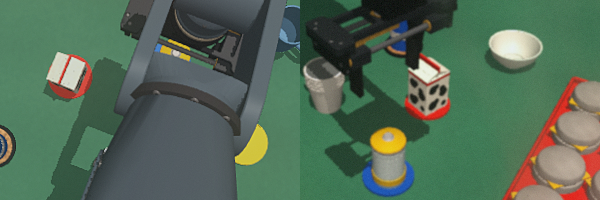

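The milk stands on red. Next I grasp the sugar.

Request:
play_rows(
  moves=[
    [[2.5, -1, 35, 0, 0, 0], [0, 0, 35, 0, 0, 0], [0, 0, 30, 0, 0, 0], [0, 0, 20, 0, 0, 0], [0, 0, 10, 0, 0, 0]],
  ],
)

```text
time_s: 17.2
position: [0.6239, -0.0963, 0.0628]
tcp_rot: [[0.935, -0.354, -0.004], [-0.354, -0.935, 0.001], [-0.004, 0.0, -1.0]]
force: [0.5, 0.2, -0.5]
opening: 1.002
grasp_force: 0.0
```

Request:
play_rows(
  moves=[
    [[0, 0, 0, 0, 0, 0], [0, 0, 0, 0, 0, 0]],
  ],
)

```text
time_s: 17.4
position: [0.6262, -0.0979, 0.0658]
tcp_rot: [[0.935, -0.355, 0.002], [-0.355, -0.935, -0.0], [0.002, -0.0, -1.0]]
force: [-0.6, -0.0, 0.5]
opening: 0.999
grasp_force: 0.0
```

Request:
play_rows(
  moves=[
    [[0, 0, 0, 0, 0, 0], [0, 0, 0, 0, 0, 0], [0, 0, 0, 0, 0, 0], [0, 0, 0, 0, 0, 0], [0, 0, 0, 0, 0, 0]],
  ],
  fingers=-1,
)

```text
time_s: 17.9
position: [0.6256, -0.0981, 0.0653]
tcp_rot: [[0.934, -0.357, 0.001], [-0.357, -0.934, 0.0], [0.001, -0.001, -1.0]]
force: [1.1, 2.0, 2.5]
opening: 0.632
grasp_force: 1.7
```

Request:
play_rows(
  moves=[
    [[0, 0, 0, 0, 0, 0], [0, 0, 0, 0, 0, 0], [0, 0, 0, 0, 0, 0]],
  ],
)

```text
time_s: 18.2
position: [0.6257, -0.098, 0.0652]
tcp_rot: [[0.934, -0.356, 0.001], [-0.356, -0.934, 0.0], [0.001, -0.0, -1.0]]
force: [0.2, 1.7, 2.2]
opening: 0.616
grasp_force: 30.0
```

```bash
python3 go.py .467 -.248 .064;  python3 - <<'E'
from m import *
t=bot.capture("top"); im=t["image"].copy(); im[150:350,200:500]=cv2.imread("pics/d.png")[:,:300]; t["image"]=im
im,f=rect(t,.006,(.467,-.248),.06); h,sa,v=hsv(im); m=big((h>18)&(h<35)&(sa>120)); print(m.sum()*.25, np.pi*44**2, f(np.argwhere(m).mean(0)))
E
```

```text
t 18.2 pos [ 0.6257 -0.098   0.0652] yaw -20.9 tilt [ 5.e-04 -4.e-04 -1.e+00] open 0.616 29.996359735439665 [0.2 1.7 2.2]
tool mm [-94.8 196.7   1.1]
6160.0 6082.12337734984 [ 0.46636435 -0.24697922]
```

Request:
play_rows(
  moves=[
    [[0, 0, -10, 0, 0, 0], [0, 0, -25, 0, 0, 0], [0, 0, -25, 0, 0, 0], [-10, 20, 0, 0, 0, 0], [-18, 37, 0, 0, 0, 0]],
  ],
)

```text
time_s: 18.75
position: [0.5805, -0.1411, 0.1259]
tcp_rot: [[0.936, -0.353, 0.003], [-0.353, -0.936, -0.001], [0.004, 0.0, -1.0]]
force: [-0.3, -1.7, -4.0]
opening: 0.62
grasp_force: 30.0
```

Request:
play_rows(
  moves=[
    [[-18, 38, 0, 0, 0, 0], [-18, 38, 0, 0, 0, 0], [-17, 35, 0, 0, 0, 0], [-10, 20, 0, 0, 0, 0], [-4, 9, 0, 0, 0, 0]],
  ],
)

```text
time_s: 19.25
position: [0.464, -0.2495, 0.1247]
tcp_rot: [[0.934, -0.359, -0.002], [-0.359, -0.934, 0.001], [-0.002, 0.0, -1.0]]
force: [0.1, -0.0, -3.8]
opening: 0.616
grasp_force: 30.0
```

Request:
play_rows(
  moves=[
    [[0, 0, 0, 0, 0, 0], [0, 0, 0, 0, 0, 0], [0, 0, 0, 0, 0, 0]],
  ],
)

```text
time_s: 19.55
position: [0.4673, -0.2476, 0.1249]
tcp_rot: [[0.935, -0.355, 0.0], [-0.355, -0.935, 0.0], [0.0, -0.0, -1.0]]
force: [-0.5, 1.1, -2.9]
opening: 0.619
grasp_force: 30.0
```

```bash
python3 go.py .467 -.248 .0652;  python3 - <<'E'
from m import *
t=bot.capture("top");s=bot.capture("scene")
for n,p in(("t",t),("s",s)): print(mat(p,"blue",(.62,-.095)))
cv2.imwrite("pics/f.png",np.hstack([t["image"][150:350,200:500],s["image"][170:370,100:400]]))
E
```

```text
t 19.55 pos [ 0.4673 -0.2476  0.1249] yaw -20.8 tilt [ 3.e-04 -3.e-04 -1.e+00] open 0.619 29.9562883854378 [-0.5  1.1 -2.9]
tool mm [-0.2  0.5 59.7]
(array([ 0.6199, -0.093 ]), 0.97, 23597)
(array([ 0.6215, -0.096 ]), 0.95, 25078)
```

View pics/f.png

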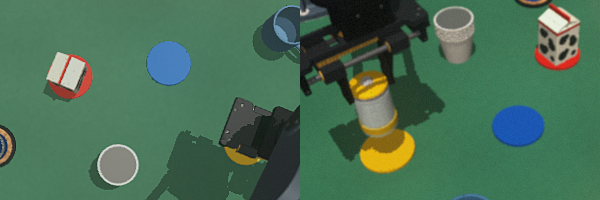

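The sugar is upright over yellow (the lean is perspective). Blue is at (0.6207, -0.0945).

Request:
play_rows(
  moves=[
    [[0, 0, 25, 0, 0, 0], [0, 0, 20, 0, 0, 0], [0, 0, 9, 0, 0, 0], [0, 0, 4, 0, 0, 0], [0, 0, 1.5, 0, 0, 0]],
  ],
)

```text
time_s: 20.15
position: [0.4669, -0.2483, 0.0654]
tcp_rot: [[0.935, -0.356, 0.0], [-0.356, -0.935, -0.0], [0.0, 0.0, -1.0]]
force: [0.0, -0.0, -2.6]
opening: 0.618
grasp_force: 30.0
```

Request:
play_rows(
  moves=[
    [[0, 0, 0, 0, 0, 0], [0, 0, 0, 0, 0, 0], [0, 0, 0, 0, 0, 0]],
  ],
)

```text
time_s: 20.45
position: [0.4669, -0.2488, 0.0661]
tcp_rot: [[0.934, -0.356, 0.001], [-0.356, -0.934, -0.001], [0.001, 0.0, -1.0]]
force: [-0.1, 0.3, -4.4]
opening: 0.62
grasp_force: 30.0
```

Request:
play_rows(
  moves=[
    [[0, 0, 0, 0, 0, 0], [0, 0, 0, 0, 0, 0], [0, 0, 0, 0, 0, 0], [0, 0, 0, 0, 0, 0], [0, 0, 0, 0, 0, 0]],
  ],
  fingers=1,
)

```text
time_s: 20.95
position: [0.4666, -0.2486, 0.0656]
tcp_rot: [[0.934, -0.356, 0.0], [-0.356, -0.934, -0.0], [0.0, 0.0, -1.0]]
force: [0.5, 0.2, -0.5]
opening: 0.962
grasp_force: 0.0
```

Request:
play_rows(
  moves=[
    [[0, 0, -20, 0, 0, 0], [0, 0, -30, 0, 0, 0], [0, 0, -35, 0, 0, 0], [0, 0, -35, 0, 0, 0], [0, 0, -10, 0, 0, 0]],
  ],
)

```text
time_s: 21.45
position: [0.4684, -0.2499, 0.1992]
tcp_rot: [[0.934, -0.356, 0.006], [-0.356, -0.934, -0.005], [0.007, 0.002, -1.0]]
force: [0.8, -0.5, 0.2]
opening: 1.0
grasp_force: 0.0
```

Request:
play_rows(
  moves=[
    [[0, 0, 0, 0, 0, 0], [0, 0, 0, 0, 0, 0]],
  ],
)

```text
time_s: 21.65
position: [0.4657, -0.2478, 0.1945]
tcp_rot: [[0.934, -0.356, -0.002], [-0.356, -0.934, 0.001], [-0.002, -0.001, -1.0]]
force: [0.9, -0.4, 0.2]
opening: 0.999
grasp_force: 0.0
```

```bash
python3 go.py .449 .247 .2
```

```text
t 21.65 pos [ 0.4657 -0.2478  0.1945] yaw -20.9 tilt [-1.9e-03 -6.0e-04 -1.0e+00] open 0.999 0.0 [ 0.9 -0.4  0.2]
tool mm [-191.9 -456.4   -4.8]
```

Request:
play_rows(
  moves=[
    [[-17.5, -41.5, 0, 0, 0, 0], [-17.5, -41.5, 0, 0, 0, 0], [-17.5, -41.5, 0, 0, 0, 0], [-17.5, -41.5, 0, 0, 0, 0], [-17.5, -41.5, 0, 0, 0, 0]],
  ],
)

```text
time_s: 22.15
position: [0.4569, -0.0214, 0.1935]
tcp_rot: [[0.934, -0.357, -0.004], [-0.357, -0.934, 0.001], [-0.004, 0.0, -1.0]]
force: [0.5, 0.6, -0.0]
opening: 1.0
grasp_force: 0.0
```

Request:
play_rows(
  moves=[
    [[-17.5, -41.5, 0, 0, 0, 0], [-17.5, -41.5, 0, 0, 0, 0], [-17.5, -41.5, 0, 0, 0, 0], [-17.5, -41.5, 0, 0, 0, 0], [-17.5, -41.5, 0, 0, 0, 0]],
  ],
)

```text
time_s: 22.65
position: [0.449, 0.2032, 0.1934]
tcp_rot: [[0.934, -0.356, -0.004], [-0.356, -0.934, -0.001], [-0.004, 0.002, -1.0]]
force: [0.4, 0.0, 0.1]
opening: 0.998
grasp_force: 0.0
```

Request:
play_rows(
  moves=[
    [[-17, -41.5, 0, 0, 0, 0], [0, 0, 0, 0, 0, 0], [0, 0, 0, 0, 0, 0], [0, 0, 0, 0, 0, 0]],
  ],
)

```text
time_s: 23.05
position: [0.4488, 0.2453, 0.1942]
tcp_rot: [[0.934, -0.357, -0.003], [-0.357, -0.934, -0.001], [-0.002, 0.002, -1.0]]
force: [0.1, -0.9, 0.0]
opening: 0.999
grasp_force: 0.0
```

```bash
python3 go.py .449 .247 .065
```

```text
t 23.05 pos [0.4488 0.2453 0.1942] yaw -20.9 tilt [-0.0023  0.0024 -1.    ] open 0.999 0.0 [ 0.1 -0.9  0. ]
tool mm [-1.000e-01 -1.900e+00  1.292e+02]
```

Request:
play_rows(
  moves=[
    [[0, -2, 35, 0, 0, 0], [0, 0, 35, 0, 0, 0], [0, 0, 30, 0, 0, 0], [0, 0, 20, 0, 0, 0], [0, 0, 9, 0, 0, 0]],
  ],
)

```text
time_s: 23.55
position: [0.4492, 0.2461, 0.0644]
tcp_rot: [[0.933, -0.359, -0.005], [-0.359, -0.933, -0.002], [-0.004, 0.003, -1.0]]
force: [0.1, -0.4, 0.3]
opening: 0.999
grasp_force: 0.0
```

Request:
play_rows(
  moves=[
    [[0, 0, 0, 0, 0, 0], [0, 0, 0, 0, 0, 0]],
  ],
)

```text
time_s: 23.75
position: [0.4512, 0.2478, 0.067]
tcp_rot: [[0.934, -0.357, 0.001], [-0.357, -0.934, 0.0], [0.001, -0.001, -1.0]]
force: [0.2, 0.1, 0.5]
opening: 0.999
grasp_force: 0.0
```

Request:
play_rows(
  moves=[
    [[0, 0, 0, 0, 0, 0], [0, 0, 0, 0, 0, 0], [0, 0, 0, 0, 0, 0], [0, 0, 0, 0, 0, 0], [0, 0, 0, 0, 0, 0]],
  ],
  fingers=-1,
)

```text
time_s: 24.25
position: [0.4504, 0.2484, 0.0668]
tcp_rot: [[0.935, -0.356, 0.0], [-0.356, -0.935, -0.0], [0.0, 0.0, -1.0]]
force: [-0.4, -1.9, 2.5]
opening: 0.648
grasp_force: 30.0
```

Request:
play_rows(
  moves=[
    [[0, 0, 0, 0, 0, 0], [0, 0, 0, 0, 0, 0], [0, 0, 0, 0, 0, 0]],
  ],
)

```text
time_s: 24.55
position: [0.4504, 0.2484, 0.0667]
tcp_rot: [[0.934, -0.356, 0.0], [-0.356, -0.934, -0.0], [0.0, -0.0, -1.0]]
force: [0.0, -1.6, 5.0]
opening: 0.649
grasp_force: 30.0
```

```bash
python3 go.py .6207 -.0945 .065
```

```text
t 24.55 pos [0.4504 0.2484 0.0667] yaw -20.9 tilt [ 2.e-04 -0.e+00 -1.e+00] open 0.649 30.00323675572872 [ 0.  -1.6  5. ]
tool mm [281.2 259.8   1.8]
```

Request:
play_rows(
  moves=[
    [[0, 0, -10, 0, 0, 0], [0, 0, -35, 0, 0, 0], [0, 0, -45, 0, 0, 0], [0, 0, -40, 0, 0, 0], [0, 0, 0, 0, 0, 0]],
  ],
)

```text
time_s: 25.05
position: [0.4542, 0.2499, 0.2019]
tcp_rot: [[0.934, -0.356, 0.012], [-0.356, -0.934, 0.004], [0.01, -0.008, -1.0]]
force: [0.8, 0.1, -1.7]
opening: 0.651
grasp_force: 30.0
```

Request:
play_rows(
  moves=[
    [[14, 13, 0, 0, 0, 0], [30, 27.7, 0, 0, 0, 0], [30, 27.7, 0, 0, 0, 0], [30, 27.7, 0, 0, 0, 0], [30, 27.7, 0, 0, 0, 0]],
  ],
)

```text
time_s: 25.55
position: [0.5307, 0.0838, 0.1949]
tcp_rot: [[0.934, -0.356, -0.003], [-0.356, -0.934, 0.001], [-0.003, 0.001, -1.0]]
force: [0.4, 0.7, -2.5]
opening: 0.652
grasp_force: 30.0
```

Request:
play_rows(
  moves=[
    [[30, 27.7, 0, 0, 0, 0], [30, 27.7, 0, 0, 0, 0], [30, 27.7, 0, 0, 0, 0], [30, 27.7, 0, 0, 0, 0], [18, 17, 0, 0, 0, 0]],
  ],
)

```text
time_s: 26.05
position: [0.6153, -0.0865, 0.1945]
tcp_rot: [[0.934, -0.358, -0.002], [-0.358, -0.934, -0.0], [-0.001, 0.001, -1.0]]
force: [0.8, -0.4, -2.2]
opening: 0.649
grasp_force: 30.0
```

Request:
play_rows(
  moves=[
    [[9, 8, 0, 0, 0, 0], [0, 0, 0, 0, 0, 0], [0, 0, 0, 0, 0, 0], [0, 0, 0, 0, 0, 0]],
  ],
)

```text
time_s: 26.45
position: [0.6193, -0.0923, 0.196]
tcp_rot: [[0.935, -0.355, -0.002], [-0.355, -0.935, 0.001], [-0.002, -0.0, -1.0]]
force: [0.3, -0.2, -2.5]
opening: 0.654
grasp_force: 30.0
```

```bash
python3 go.py .6207 -.0945 .0667
```

```text
t 26.45 pos [ 0.6193 -0.0923  0.196 ] yaw -20.8 tilt [-2.3e-03 -5.0e-04 -1.0e+00] open 0.654 29.99830774962902 [ 0.3 -0.2 -2.5]
tool mm [  2.4   1.6 129.3]
```

Request:
play_rows(
  moves=[
    [[2, 1.5, 25, 0, 0, 0], [0, 0, 35, 0, 0, 0], [0, 0, 35, 0, 0, 0], [0, 0, 20, 0, 0, 0], [0, 0, 8, 0, 0, 0]],
  ],
)

```text
time_s: 26.95
position: [0.6195, -0.0942, 0.0711]
tcp_rot: [[0.935, -0.355, -0.005], [-0.355, -0.935, 0.002], [-0.006, -0.0, -1.0]]
force: [-0.8, 0.2, -2.8]
opening: 0.652
grasp_force: 30.0
```

Request:
play_rows(
  moves=[
    [[0, 0, 4, 0, 0, 0], [0, 0, 2.5, 0, 0, 0], [0, 0, 0, 0, 0, 0], [0, 0, 0, 0, 0, 0]],
  ],
)

```text
time_s: 27.35
position: [0.6227, -0.0966, 0.0682]
tcp_rot: [[0.934, -0.356, 0.002], [-0.356, -0.934, -0.001], [0.002, -0.0, -1.0]]
force: [0.5, 0.1, -2.8]
opening: 0.646
grasp_force: 30.0
```

Request:
play_rows(
  moves=[
    [[0, 0, 0, 0, 0, 0], [0, 0, 0, 0, 0, 0], [0, 0, 0, 0, 0, 0], [0, 0, 0, 0, 0, 0], [0, 0, 0, 0, 0, 0]],
  ],
  fingers=1,
)

```text
time_s: 27.85
position: [0.622, -0.0965, 0.0672]
tcp_rot: [[0.934, -0.356, 0.0], [-0.356, -0.934, -0.0], [0.0, -0.0, -1.0]]
force: [-0.2, -0.2, -0.4]
opening: 0.974
grasp_force: 0.0
```

Request:
play_rows(
  moves=[
    [[0, 0, -20, 0, 0, 0], [0, 0, -30, 0, 0, 0], [0, 0, -35, 0, 0, 0], [0, 0, -35, 0, 0, 0], [0, 0, -10, 0, 0, 0]],
  ],
)

```text
time_s: 28.35
position: [0.6244, -0.0972, 0.2014]
tcp_rot: [[0.934, -0.356, 0.008], [-0.356, -0.934, -0.003], [0.008, -0.0, -1.0]]
force: [1.0, -0.4, 0.9]
opening: 1.001
grasp_force: 0.0
```

Request:
play_rows(
  moves=[
    [[-50, 0, -20, 0, 0, 0], [-45, -10, 0, 0, 0, 0], [-45, -10, 0, 0, 0, 0], [-40, -10, 0, 0, 0, 0], [0, 0, 0, 0, 0, 0]],
  ],
)

```text
time_s: 28.85
position: [0.4603, -0.002, 0.2142]
tcp_rot: [[0.935, -0.354, -0.009], [-0.354, -0.935, 0.003], [-0.01, 0.0, -1.0]]
force: [0.5, -0.3, 0.0]
opening: 1.002
grasp_force: 0.0
```

Request:
play_rows(
  moves=[
    [[0, 0, 0, 0, 0, 0], [0, 0, 0, 0, 0, 0], [0, 0, 0, 0, 0, 0]],
  ],
)

```text
time_s: 29.15
position: [0.4692, -0.0064, 0.2154]
tcp_rot: [[0.934, -0.357, 0.001], [-0.357, -0.934, -0.0], [0.001, -0.0, -1.0]]
force: [0.0, -0.9, -0.1]
opening: 0.998
grasp_force: 0.0
```

```bash
python3 go.py;  python3 - <<'E'
from m import *
t=bot.capture("top");s=bot.capture("scene")
for n,p in(("t",t),("s",s)):
    for q,c,z in(("coffee",(.62,-.095),.106),("sugar",(.467,-.248),.104)):
        im,f=rect(p,z,c,0.03); h,sa,v=hsv(im); m=((sa<90)&(v>100)).astype(np.uint8); cc=cv2.connectedComponentsWithStats(m)
        print(n,q,[(f(x[::-1]).round(4).tolist(),int(a)) for x,a in zip(cc[3][1:],cc[2][1:,4]) if a>100])
cv2.imwrite("pics/g.png",np.hstack([t["image"][120:380,110:510],s["image"][140:400,120:520]]))
E
```

```text
t 29.15 pos [ 0.4692 -0.0064  0.2154] yaw -20.9 tilt [ 0.0011 -0.     -1.    ] open 0.998 0.0 [ 0.  -0.9 -0.1]
t coffee [([0.6202, -0.0965], 1048)]
t sugar [([0.4665, -0.2658], 346), ([0.4655, -0.247], 987)]
s coffee [([0.6231, -0.1016], 1390)]
s sugar [([0.4692, -0.2519], 920)]
```

View pics/g.png

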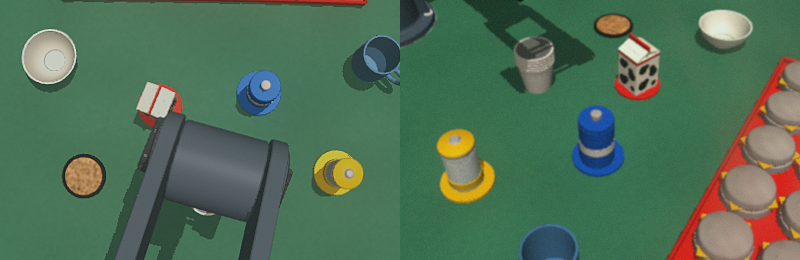

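All three stand upright on their own mats, each within about 3 mm of the middle. The cork is empty, and the cups, mug and bowl have not moved.

```bash
python3 -c "from rig import bot; print(bot.hand_in())"
```

```text
the job is handed in; nothing more can be done
None
```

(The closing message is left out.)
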